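# Mix a flask of ink on the touch mixer

## Robot

A 6-joint arm with a two-finger parallel gripper is mounted at the origin on the work surface. World frame = base frame: x ahead of the robot, y to its left, z up, the work surface at z = 0. Lengths are in m, angles in rad, forces in N, time in s.
With the tool pointing down it reaches from about 0.425 to 0.95 m from the base axis. Payload 3.5 kg.
Tool frame: the origin (TCP) lies on the centre line of the jaws, within the pads' length; the fingertips stand 14 mm ahead of it and the grasp point (between the pads) lies 5 mm behind it (ctrl.finger_overhang is the distance from the TCP to the fingertips, in m); z points along the fingers, y is the line along which they close (so a half turn about z gives the same grasp; the last joint's range is limited). The gripper opens to 85 mm and grips with 20 to 120 N. Pads are 22 mm wide; open, the fingers measure 114 mm over their backs; the gripper's body (76 mm by 85 mm) begins 54 mm behind the grasp point. The pads swing forward as they close: fully open they stand 13 mm farther back than shut.
Start: joints at [-1.436, 0.286, 1.577, -0, 1.279, -0.15], TCP at [0.19, -0.648, 0.245] pointing down, gripper open.
Joint ranges: [-2.77, 2.77], [-0.9, 2.22], [0.21, 2.48], [-1.53, 4.67], [0.24, 2.81], [-2.84, 2.84]. Speed limits (rad/s): [2.79, 2.79, 3.14, 3.14, 3.14, 3.14].

## Interface

Orientations are given as a unit quaternion [x, y, z, w].
In Python, from plant import ctrl gives the robot as it stands.
- The arm moves only by the tool send_rows, never from a script. Its argument "moves" is text: rows parted by semicolons, each of 7 numbers parted by spaces: the turn, a rotation vector about the tool's x, y, z in units of 360 degrees (1.0 is 360 degrees), then the shift along the tool's x, y, z in units of 20 cm (1.0 is 20 cm), then the gripper's target within -1 to 1 (fully open at 1, half-way at 0, shut at -1). A call has 1 to 12 rows; each row is the pose to reach, as a shift and turn from the pose commanded when the call began, along the tool's axes at that moment, turning the shorter way round; what a row does not reach only later rows make up. A row lasts 1/8 s, in which the tool goes at most 62.5 mm and 10.7 degrees, less where a joint would pass 70% of its speed; a pose out of reach is approached as far as the arm can. A call with a number of a shift or a turn outside -1 to 1 is refused whole. A call with a gripper value outside its range is refused whole. The fingers move at their own pace and stop on an object; "newtons" is the grip in N (left out, the last holds). Time passes only in rows, so rows that repeat a pose let the fingers close. It gives the time, the measured TCP pose, the force, the opening and the grip force at its end, in the units of the state.
- ctrl.get_state(): the state, without advancing time (a new reading comes with each control period).
- ctrl.read_camera(name): name is "scene" or "top"; returns a dict with "image" (384x512x3 uint8, red, green, blue), "fovy" (degrees; the focal length in pixels is half the picture's height over the tangent of half this angle, whatever the lens; pixels are square), "cx", "cy" (the principal point, pixels), "distortion" ([k1, k2, p1, p2, k3] as OpenCV has them; the pictures are not rectified), "extrinsics" (4x4, takes a point from camera to world coordinates). Camera axes: x right, y up, looking along -z (the intrinsics and any distortion apply to the point x, -y, -z); pixel columns grow to the right and rows downward; lengths in m; the calibration is good to about 2 mm. A picture is of the moment at which its call begins. There is no depth.
- ctrl.sign_off(): hands the job in; it is judged then, once.
The state is a dict: "time": time; "qpos": joint angles; "dq": joint speeds; "joint_efforts": joint torques, N m; "eef_pos": TCP position; "tcp_rot": TCP orientation; "contact_force": force on the tool from outside, world axes, zero at the start; "wrist_torque": the same for the moment, N m; "opening": opening from 0.0 (shut) to 1.0 (fully open); "finger_force": force on a finger pad.
Only numpy, scipy, OpenCV 4.12 (cv2) and the standard library are available. Lean on these libraries where they do the work, as an engineer would, in place of code of your own. Each camera call takes 0.05 s, during which the arm holds its last target. There are 200 camera calls.

## Task

Switch on the touch mixer by pressing the raised near half of its red rocker switch all the way down. Then take the amber round flask from the tray, seat it upright in the mixer's sprung ring cup without ramming it, press it straight down until the cup is fully down, and finish while still gripping the flask and holding it pressed down there. Keep the flask upright and leave the other flasks and everything else on the bench where they are.

Things in the scene. Friction and masses are not known exactly. Their poses are not given: they have to be found in the camera images.
- mixer: compact grey bench mixer, 190 mm deep (x) by 130 mm wide (y), fixed to the bench. Origin: centre of its underside on the bench. Its front faces its own -x: there a black panel slopes up towards +x (0.40 rad) with the red rocker at y = -28 mm and a 24 mm black speed knob, 13 mm tall, at y = +34 mm. The flat housing behind the panel is 78 mm high (x from -19 to +93 mm), and the black cup stands above it at x = +35 mm, y = 0.
- cup (a joint): travel of the mixer's cup, in m: 0 = up at rest, 0.010 = fully down on its stop. It moves straight down. The spring carries the cup and the flask's weight without moving; then about 3 to 5 N more push starts it and about 10 to 12 N holds it fully down; it springs back up when released.
- cup_rim (a point): centre of the mouth of the black rubber ring cup, level with its top edge, moving with it; 114.5 mm above the bench when up. The cup is 20 mm tall, 78 mm across outside, mouth 56 mm across, narrowing to 48 mm inside; inner floor 16 mm below the top edge. The flask's globe rests in the mouth, its foot then about 13 mm below the top edge and clear of the cup's floor.
- rocker (a joint): red rocker switch on the mixer's sloping panel, in rad: 0 = off (near half raised), 0.4 = on (near half fully down). It stays where it is left and needs about 2 N at point rocker_near.
- rocker_near (a point): middle of the upper face of the rocker's near half (the half towards the mixer's front), the point to push down; about 70 mm above the bench when off; it moves about 5 mm down, and a little to the front, when switched on. The rocker is 43 mm long along the mixer's x and 26 mm wide; its hinge lies 14 mm behind this point, along the mixer's y.
- tray: white plastic tray, fixed, 320 mm (own x) by 110 mm by 18 mm high, floor 5 mm thick; the three flasks stand in a row along its x, about 95 mm apart, in any order. Origin: centre of its underside.
- flask_amber: amber (orange-brown) glass flask with cork stopper, standing. Origin: centre of its flat foot, z up its axis. Foot 30 mm across, round globe 64 mm across with its centre 28 mm above the foot, straight neck 26 mm across from 58 to 100 mm above the foot, lip 33 mm across from 100 to 104 mm, cork 23 mm across up to 116 mm. About 0.12 to 0.24 kg.
- flask_green: the same flask in green glass, on the tray: leave it alone.
- flask_blue: the same flask in blue glass, on the tray: leave it alone.
- ink_tin: round ink tin, 76 mm across and 60 mm high, standing beside the mixer on its -y side: leave it alone. Origin: centre of its underside.
- ink_knife: ink knife, 205 mm long, 24 mm wide and 16 mm high, lying beside the mixer on its +y side: leave it alone. Origin: on its underside where handle (-x) and blade (+x) meet.
- gouge: carving gouge with red handle, 170 mm long, 25 mm thick, lying on the bench: leave it alone. Origin: on its underside, near its middle.
- woodblock: part-cut wood printing block, 180 by 150 by 19 mm, lying on a bench hook: leave it alone. Origin: centre of its underside.
- brayer: ink roller, black roller 100 mm long and 38 mm across with a wooden handle, 160 mm long in all, lying on the bench: leave it alone. Origin: on its underside under the roller's middle.
Mind the look-alikes: they are no part of the job. Of the things like the flask_amber, leave any that is black, pink or yellow; of the rest the larger one is meant.

How it is judged:
On the way, in this order (a step that is already met when the one before it is completed fails the run):
1. the rocker is switched on (value of joint rocker above 0.3 rad), for 0.1 s.
2. after that, the amber flask is lifted off the tray in the gripper (height (world z) of flask_amber above 0.03 m and contact force between the fingers and flask_amber above 3 N and contact force between flask_amber and tray below 0.1 N), for 0.1 s.
3. the amber flask sits upright in the cup and the cup is pressed down, held for a second (value of joint rocker above 0.3 rad and value of joint cup above 0.0075 m and horizontal distance between flask_amber and cup_rim below 0.006 m and z of flask_amber in the frame of cup_rim between -0.018 and -0.008 m and angle between flask_amber's own z axis and vertical below 0.12 rad and contact force between flask_amber and mixer above 6 N and contact force between the fingers and flask_amber above 3 N and contact force between each of the arm, the fingers and mixer below 0.5 N), for 1 s.
At the end, for the whole second after the job is handed in: Rocker over 0.3 rad; amber flask in the cup within 6 mm of its axis, foot 8 to 18 mm below its top edge, within 0.12 rad of upright, still; cup at least 7.5 of 10 mm down, over 6 N between flask and mixer; fingers still on the flask (over 3 N), robot not touching the mixer (all of step 3 and linear speed of flask_amber below 0.02 m/s); the arm keeps its last pose, push and grip.
It fails at once if another thing on the bench is pushed more than 25 mm or tipped over (distance of any of flask_green, flask_blue, ink_tin, ink_knife, gouge, woodblock, brayer from where it was at the start of the episode above 0.025 m or angle between any of flask_green, flask_blue, ink_tin, ink_knife, gouge, woodblock, brayer's own z axis and vertical above 0.4 rad).
It fails at once if the amber flask is tipped more than 0.5 rad (angle between flask_amber's own z axis and vertical above 0.5 rad).
It fails at once if the amber flask is rammed into the mixer with more than 45 N (contact force between flask_amber and mixer above 45 N).
It also fails if it takes over 61 s, if anything falls off the work surface, if the arm or the gripper's body presses on something with over 40 N, if the wrist force passes 120 N, or if a joint passes its speed limit or range.

## Working session

There is one attempt and no reset: what is moved stays moved. The work goes in short steps, Python scripts to look and compute and a tool call to move; the robot and the scene stay as the last step left them, time stands still between calls to the robot, and variables do not carry over. Pictures are saved under pics/ and viewed, at most 10 in all, crops included, and the job is handed in when it is done.

Besides the shell and the picture viewer there is one more tool, called after "Call:" by a JSON object that holds its "name" and its "arguments", one argument or row to a line. send_rows: Moves the arm, as the interface text tells. Its arguments: {"type":"object","properties":{"moves":{"type":"string"},"newtons":{"type":"number"}},"required":["moves"]}

```bash
mkdir -p pics; cat > h.py <<'E'
import numpy as np, cv2
from plant import ctrl
def cam(name):
    c=ctrl.read_camera(name); im=c["image"]; f=im.shape[0]/2/np.tan(np.radians(c["fovy"])/2)
    c["K"]=np.array([[f,0,c["cx"]],[0,f,c["cy"]],[0,0,1]]); c["d"]=np.array(c["distortion"],float); c["E"]=np.array(c["extrinsics"]); return c
def ray(c,uv):
    p=cv2.undistortPoints(np.array([[uv]],float),c["K"],c["d"])[0,0]
    d=c["E"][:3,:3]@np.array([p[0],-p[1],-1]); return c["E"][:3,3],d
def onz(c,uv,z):
    o,d=ray(c,uv); return o+d*(z-o[2])/d[2]
def proj(c,P):
    q=np.linalg.inv(c["E"])@np.r_[P,1]; q=np.array([q[0],-q[1],-q[2]])
    return cv2.projectPoints(q.reshape(1,1,3),np.zeros(3),np.zeros(3),c["K"],c["d"])[0].ravel()
def tri(a,b):
    (o1,d1),(o2,d2)=a,b
    t=np.linalg.lstsq(np.c_[d1,-d2],o2-o1,rcond=None)[0]
    p,q=o1+d1*t[0],o2+d2*t[1]; return (p+q)/2,np.linalg.norm(p-q)
def save(im,n): cv2.imwrite("pics/"+n,cv2.cvtColor(im,cv2.COLOR_RGB2BGR))
E
python3 - <<'E'
from h import *
for n in("scene","top"):
    c=cam(n); save(c["image"],n+"0.png"); print(n,c["fovy"],c["distortion"],c["E"].round(3).tolist())
s=ctrl.get_state(); print({k:np.round(v,3).tolist() for k,v in s.items()})
E
```

```text
scene 47.427999787074185 [-0.13246607  0.          0.          0.          0.        ] [[-0.586, -0.656, 0.475, 1.085], [0.81, -0.468, 0.354, 0.544], [-0.01, 0.593, 0.805, 1.038], [0.0, 0.0, 0.0, 1.0]]
top 44.912977479086294 [-0.0214259  0.         0.         0.         0.       ] [[0.017, 0.994, -0.107, 0.389], [-1.0, 0.017, -0.003, 0.114], [-0.001, 0.107, 0.994, 1.499], [0.0, 0.0, 0.0, 1.0]]
{'time': 0.1, 'qpos': [-1.436, 0.287, 1.578, 0.0, 1.279, -0.15], 'dq': [-0.002, -0.003, -0.004, -0.001, 0.0, 0.001], 'joint_efforts': [0.001, -40.73, -29.37, -0.0, 0.003, 0.0], 'eef_pos': [0.19, -0.647, 0.244], 'tcp_rot': [0.99, 0.142, 0.0, -0.001], 'contact_force': [-0.15, -0.291, -0.033], 'wrist_torque': [-0.03, 0.028, -0.007], 'finger_force': 0.0, 'opening': 0.999}
```

View pics/scene0.png

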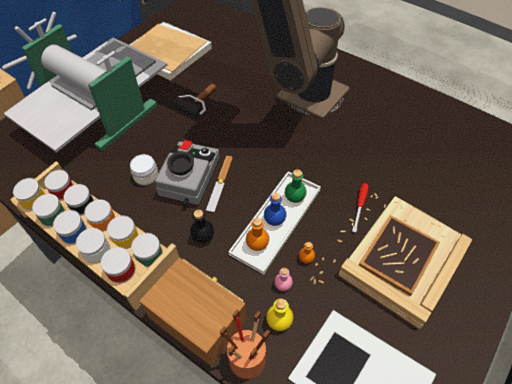

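View pics/top0.png

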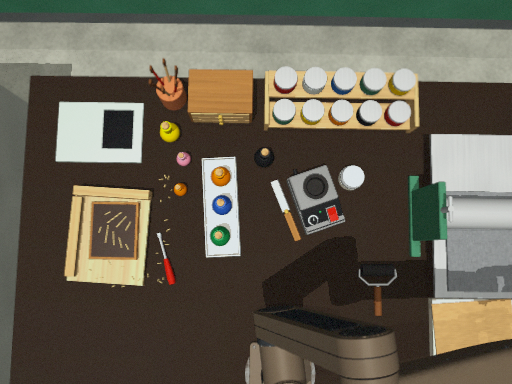

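The scene view shows the large amber flask on the tray at (257,236), with a small amber one off the tray at (307,253). The mixer is at (188,172), with its red rocker at (186,147).

Amber candidates in the top view: large amber on the tray (220,176), small amber (180,189), black (264,156), pink (183,158), yellow (169,132). I choose (220,176), the larger amber flask on the tray. I'll check it in one close crop.

```bash
python3 - <<'E'
from h import *
t=cam("top"); s=cam("scene")
def blobs(im,lo,hi,name):
    h=cv2.cvtColor(im,cv2.COLOR_RGB2HSV); m=cv2.inRange(h,lo,hi)
    n,l,st,ce=cv2.connectedComponentsWithStats(m)
    for i in range(1,n):
        if st[i,4]>40: print(name,st[i].tolist(),ce[i].round(1).tolist())
for c,n,(x0,y0,x1,y1) in((t,"top",(160,140,380,260)),(s,"scene",(120,125,330,280))):
    im=np.zeros_like(c["image"]); im[y0:y1,x0:x1]=c["image"][y0:y1,x0:x1]
    blobs(im,(0,190,150),(3,255,255),n+" red"); blobs(im,(6,190,120),(16,255,255),n+" amber")
a=cv2.resize(t["image"][140:245,165:375],None,fx=3.8,fy=3.8,interpolation=cv2.INTER_CUBIC)
save(a[:,:800],"crop_t.png")
b=cv2.resize(s["image"][130:260,140:320],None,fx=4.4,fy=4.4,interpolation=cv2.INTER_CUBIC)
save(b[:600],"crop_s.png")
E
```

```text
top red [328, 207, 10, 14, 95] [332.5, 213.8]
top amber [212, 167, 18, 19, 130] [222.1, 177.9]
top amber [174, 183, 12, 13, 68] [180.9, 189.7]
scene red [179, 140, 13, 9, 70] [185.5, 144.4]
scene amber [247, 221, 22, 29, 328] [257.0, 238.3]
scene amber [300, 244, 15, 19, 177] [306.8, 254.4]
```

View pics/crop_t.png

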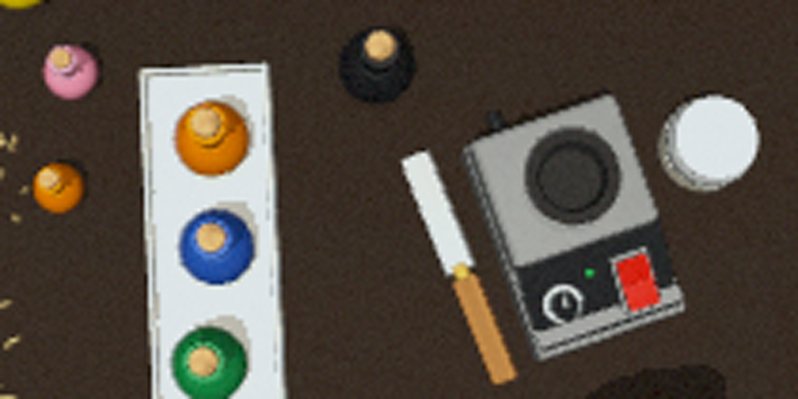

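View pics/crop_s.png

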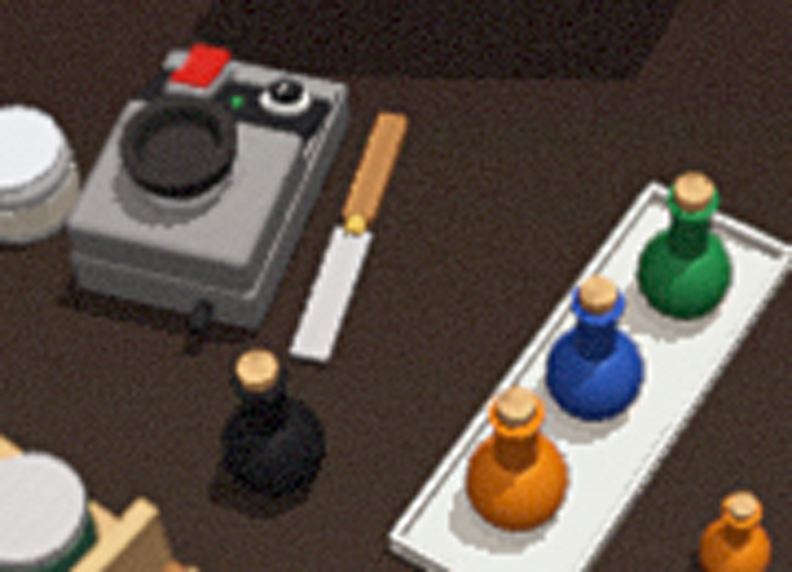

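The top crop shows the big amber flask at the top of the tray: cork at crop (207,122), globe at (212,137). The small amber one is off-tray at (58,187). The mixer's cup is at (573,175) and its rocker at (637,281), with the near half towards the bottom. The scene crop shows the amber cork at (518,401) and the cup mouth at (179,143).

```bash
python3 - <<'E'
from h import *
t=cam("top"); s=cam("scene")
T=lambda x,y:((x+.5)/3.8+165-.5,(y+.5)/3.8+140-.5)
S=lambda x,y:((x+.5)/4.4+140-.5,(y+.5)/4.4+130-.5)
print("cork top",onz(t,T(207,122),.121),"scene",onz(s,S(518,401),.121),tri(ray(t,T(207,122)),ray(s,S(518,401))))
print("globe",onz(t,T(212,137),.033), "sc",onz(s,S(518,483),.033))
print("cup",onz(t,T(573,175),.1145),"sc",onz(s,S(179,143),.1145))
C=np.array([onz(t,T(*p),.078)[:2] for p in((465,147),(612,95),(658,213),(518,268))])
print(C, C.mean(0))
for a,b in((3,0),(2,1)): d=C[b]-C[a]; print("x-axis yaw",np.arctan2(d[1],d[0]),np.hypot(*d))
for a,b in((1,0),(2,3)): d=C[b]-C[a]; print("y-axis yaw-90",np.arctan2(d[1],d[0])-np.pi/2,np.hypot(*d))
for n,p in(("c",(637,281)),("near l",(630,311)),("near r",(661,302)),("far l",(614,260)),("far r",(646,250))): print("rocker",n,onz(t,T(*p),.072)[:2])
for p in((140,70),(268,64)): print("tray",onz(t,T(*p),.018)[:2])
for n,p in(("blue",(210,237)),("green",(203,362))): print(n,onz(t,T(*p),.121)[:2])
print("black",onz(t,T(380,45),.121)[:2]); print(ctrl.get_state()["time"])
E
```

```text
cork top [0.61402171 0.19569731 0.121     ] scene [0.61319002 0.19743229 0.121     ] (array([0.6135444 , 0.19651225, 0.12072038]), np.float64(0.0019072412269570476))
globe [0.61573405 0.19645619 0.033     ] sc [0.6154108  0.19834681 0.033     ]
cup [ 0.57749679 -0.09435358  0.1145    ] sc [ 0.57807411 -0.09190497  0.1145    ]
[[ 0.60396747 -0.01197213]
 [ 0.64886657 -0.13168089]
 [ 0.55257035 -0.16877729]
 [ 0.50600326 -0.05544813]] [ 0.57785191 -0.09196961]
x-axis yaw 0.4176816912780172 0.107178110996799
x-axis yaw 0.36771103265496546 0.1031944987395635
y-axis yaw-90 0.3588315577990324 0.12785193720479313
y-axis yaw-90 0.3898684552686078 0.12252344015945403
rocker c [ 0.49752388 -0.15267638]
rocker near l [ 0.47311056 -0.14693252]
rocker near r [ 0.48080717 -0.1720706 ]
rocker far l [ 0.51429245 -0.13405262]
rocker far r [ 0.52286809 -0.16007351]
tray [0.67473696 0.25993863]
tray [0.68170572 0.15101292]
blue [0.52282354 0.19127152]
green [0.42499237 0.19453283]
black [0.67811984 0.05983111]
0.3
```

```bash
cat >> h.py <<'E'
from scipy.spatial.transform import Rotation as Ro
def go(p,yaw,half=True):
    s=ctrl.get_state(); R=Ro.from_quat(s["tcp_rot"]); x=R.as_matrix()[:,0]
    if half:
        cur=np.arctan2(x[1],x[0]); yaw=cur+(yaw-cur+np.pi/2)%np.pi-np.pi/2
    T=Ro.from_matrix(np.array([[np.cos(yaw),np.sin(yaw),0],[np.sin(yaw),-np.cos(yaw),0],[0,0,-1]]))
    print("t",round(s["time"],2),"pos",np.round(s["eef_pos"],4),"turn",np.round((R.inv()*T).as_rotvec()/2/np.pi,4),"shift",np.round(R.inv().apply(np.array(p)-s["eef_pos"])/.2,3),"F",np.round(s["contact_force"],1),"open",round(s["opening"],3),"ff",round(s["finger_force"],1))
E
python3 -c "
from h import *
u=np.array([np.cos(.375),np.sin(.375)]); h=np.array([.4977,-.153]); print(h-.022*u, ctrl.finger_overhang)
go([*(h-.022*u),.12],.375)"
```

```text
[ 0.47722883 -0.161058  ] 0.014
t 0.3 pos [ 0.1897 -0.6476  0.2449] turn [-0.0001 -0.     -0.0143] shift [ 2.063 -1.93   0.626] F [-0.9  0.6 -0.2] open 1.001 ff 0.0
```

Call:
{"name": "send_rows", "arguments": {
  "moves": "0 0 -0.014 0.25 -0.24 0 -1; 0 0 -0.014 0.5 -0.47 0 -1; 0 0 -0.014 0.72 -0.68 0 -1; 0 0 -0.014 0.95 -0.9 0 -1; 0 0 -0.014 0.95 -0.9 0 -1",
  "newtons": 40
}}

```text
time: 0.92
eef_pos: [0.3228, -0.4187, 0.2454]
tcp_rot: [0.982, 0.187, 0.0, -0.0]
contact_force: [-0.2, -0.2, -0.4]
opening: -0.001
finger_force: 0.0
```

Call:
{"name": "send_rows", "arguments": {
  "moves": "0 0 0 0.25 -0.18 0 -1; 0 0 0 0.5 -0.36 0 -1; 0 0 0 0.75 -0.55 0 -1; 0 0 0 0.95 -0.7 0.1 -1; 0 0 0 0.95 -0.7 0.3 -1; 0 0 0 0.95 -0.7 0.4 -1"
}}

```text
time: 1.68
eef_pos: [0.447, -0.2215, 0.1633]
tcp_rot: [0.983, 0.186, -0.001, -0.001]
contact_force: [0.0, -0.5, 0.3]
opening: -0.001
finger_force: 0.0
```

```bash
python3 -c "
from h import *
go([.4772,-.161,.100],.375)"
```

```text
t 1.68 pos [ 0.447  -0.2215  0.1633] turn [-0.0003  0.0003 -0.0001] shift [ 0.251 -0.226  0.316] F [ 0.  -0.5  0.3] open -0.001 ff 0.0
```

Call:
{"name": "send_rows", "arguments": {
  "moves": "0 0 0 0.15 -0.12 0.1 -1; 0 0 0 0.25 -0.225 0.25 -1; 0 0 0 0.25 -0.225 0.315 -1; 0 0 0 0.25 -0.225 0.315 -1"
}}

```text
time: 2.17
eef_pos: [0.477, -0.1625, 0.1015]
tcp_rot: [0.983, 0.185, -0.001, -0.0]
contact_force: [-0.7, 0.5, 0.4]
opening: 0.001
finger_force: 0.0
```

```bash
python3 -c "
from h import *
go([.4772,-.161,.080],.375)
s=cam('scene'); a=cv2.resize(s['image'][100:200,130:260],None,fx=5,fy=5,interpolation=cv2.INTER_CUBIC); save(a,'press.png')"
```

```text
t 2.17 pos [ 0.477  -0.1625  0.1015] turn [-0.0002  0.0002 -0.0004] shift [ 0.004 -0.007  0.107] F [-0.7  0.5  0.4] open 0.001 ff 0.0
```

View pics/press.png

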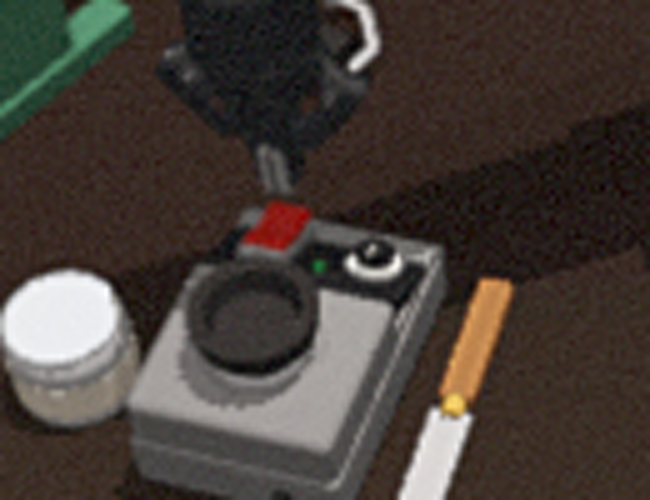

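The closed fingertips (crop 275,190) stand over the rocker's near edge (rocker at 278,225). I'll move 5 mm further in and press.

Call:
{"name": "send_rows", "arguments": {
  "moves": "0 0 0 0.03 -0.007 0 -1; 0 0 0 0.03 -0.007 0.04 -1; 0 0 0 0.03 -0.007 0.06 -1; 0 0 0 0.03 -0.007 0.08 -1; 0 0 0 0.03 -0.007 0.09 -1; 0 0 0 0.03 -0.007 0.1 -1; 0 0 0 0.03 -0.007 0.105 -1; 0 0 0 0.03 -0.007 0.105 -1"
}}

```text
time: 3.22
eef_pos: [0.4824, -0.1586, 0.0823]
tcp_rot: [0.983, 0.186, -0.001, -0.0]
contact_force: [-5.7, 0.4, 8.0]
opening: 0.001
finger_force: 4.9
```

Call:
{"name": "send_rows", "arguments": {
  "moves": "0 0 0 0 0 0.01 -1; 0 0 0 0 0 0.015 -1; 0 0 0 0 0 0.015 -1"
}}

```text
time: 3.6
eef_pos: [0.4826, -0.1587, 0.0819]
tcp_rot: [0.983, 0.186, -0.001, -0.001]
contact_force: [-11.0, 2.9, 23.1]
opening: -0.001
finger_force: 12.6
```

Call:
{"name": "send_rows", "arguments": {
  "moves": "0 0 0 0 0 -0.1 -1; 0 0 0 0 0 -0.3 -1; 0 0 0 -0.2 0 -0.5 -1; 0 0 0 -0.2 0 -0.5 1"
}}

```text
time: 4.1
eef_pos: [0.4464, -0.1745, 0.1819]
tcp_rot: [0.983, 0.184, 0.003, 0.003]
contact_force: [0.5, -0.1, -0.6]
opening: 0.199
finger_force: 0.0
```

```bash
python3 -c "
from h import *
s=cam('scene'); t=cam('top')
a=cv2.resize(s['image'][120:200,140:240],None,fx=4,fy=4,interpolation=cv2.INTER_CUBIC)
b=cv2.resize(t['image'][160:240,280:380],None,fx=4,fy=4,interpolation=cv2.INTER_CUBIC); save(np.hstack([a,b]),'on.png')
go([.614,.197,.24],.07+np.pi/2); go([.614,.197,.24],.07)"
```

```text
t 4.2 pos [ 0.4455 -0.173   0.1782] turn [ 2.000e-04 -1.000e-04 -2.019e-01] shift [ 1.458 -1.417 -0.308] F [ 0.3  0.5 -0.5] open 0.372 ff 0.0
t 4.2 pos [ 0.4455 -0.173   0.1782] turn [ 0.0001 -0.0002  0.0481] shift [ 1.458 -1.417 -0.308] F [ 0.3  0.5 -0.5] open 0.372 ff 0.0
```

View pics/on.png

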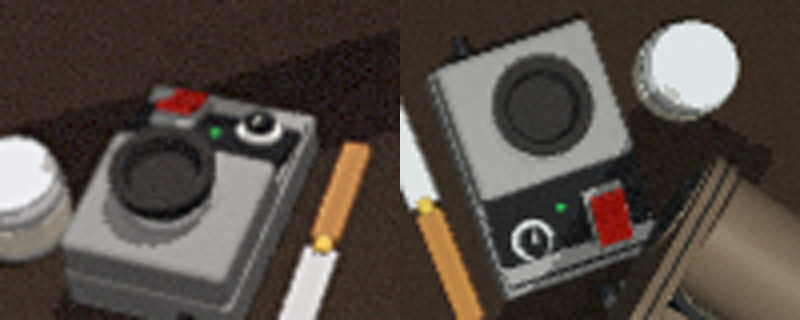

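The rocker is down in both halves of the picture: its near half is sunk at left (180,102), and it is foreshortened compared with before. It also met a hard stop at 23 N. Next, the amber flask, keeping the tool yaw.

Call:
{"name": "send_rows", "arguments": {
  "moves": "0 0 0 0.1 -0.1 -0.3 1; 0 0 0 0.3 -0.3 -0.3 1; 0 0 0 0.5 -0.5 -0.3 1; 0 0 0 0.73 -0.71 -0.3 1; 0 0 0 0.95 -0.92 -0.3 1; 0 0 0 0.95 -0.92 -0.3 1"
}}

```text
time: 4.95
eef_pos: [0.5557, 0.0718, 0.2354]
tcp_rot: [0.982, 0.188, -0.002, -0.001]
contact_force: [0.2, 0.5, -0.7]
opening: 0.995
finger_force: 0.0
```

Call:
{"name": "send_rows", "arguments": {
  "moves": "0 0 0 0.2 -0.2 0 1; 0 0 0 0.4 -0.4 0 1; 0 0 0 0.5 -0.5 0 1; 0 0 0 0.5 -0.5 0 1; 0 0 0 0.5 -0.5 0 1"
}}

```text
time: 5.58
eef_pos: [0.6115, 0.1962, 0.2366]
tcp_rot: [0.983, 0.185, -0.001, 0.0]
contact_force: [0.2, -0.5, 0.6]
opening: 1.001
finger_force: 0.0
```

```bash
python3 -c "
from h import *
go([.614,.197,.081],.375); print(ctrl.get_state()['qpos'])"
```

```text
t 5.58 pos [0.6115 0.1962 0.2366] turn [-0.      0.0005 -0.0004] shift [0.015 0.001 0.778] F [ 0.2 -0.5  0.6] open 1.001 ff 0.0
[ 1.52854143e-01  2.23563877e-01  1.66857210e+00 -4.45605502e-04
  1.25232467e+00  1.35149583e+00]
```

Call:
{"name": "send_rows", "arguments": {
  "moves": "0 0 0 0.016 0 0.15 1; 0 0 0 0.016 0 0.35 1; 0 0 0 0.016 0 0.55 1; 0 0 0 0.016 0 0.7 1; 0 0 0 0.016 0 0.76 1; 0 0 0 0.016 0 0.778 1; 0 0 0 0.016 0 0.778 1; 0 0 0 0.016 0 0.778 0; 0 0 0 0.016 0 0.778 -0.3; 0 0 0 0.016 0 0.778 -1; 0 0 0 0.016 0 0.778 -1; 0 0 0 0.016 0 0.778 -1",
  "newtons": 40
}}

```text
time: 7.08
eef_pos: [0.6155, 0.1984, 0.0835]
tcp_rot: [0.983, 0.185, 0.001, -0.0]
contact_force: [-0.9, 0.1, 3.4]
opening: 0.355
finger_force: 39.1
```

Call:
{"name": "send_rows", "arguments": {
  "moves": "0 0 0 0 0 0 -1; 0 0 0 0 0 0 -1; 0 0 0 0 0 -0.03 -1; 0 0 0 0 0 -0.1 -1; 0 0 0 0 0 -0.2 -1; 0 0 0 0 0 -0.2 -1"
}}

```text
time: 7.82
eef_pos: [0.6169, 0.1985, 0.1261]
tcp_rot: [0.983, 0.185, 0.003, 0.0]
contact_force: [1.2, -0.2, -0.8]
opening: 0.355
finger_force: 40.4
```

```bash
python3 -c "
from h import *
go([.578,-.093,.24],.375)
s=cam('scene'); t=cam('top')
a=cv2.resize(s['image'][170:270,220:320],None,fx=4,fy=4,interpolation=cv2.INTER_CUBIC)
b=cv2.resize(t['image'][130:230,180:280],None,fx=4,fy=4,interpolation=cv2.INTER_CUBIC); save(np.hstack([a,b]),'lift.png')
"
```

```text
t 7.83 pos [0.6169 0.1985 0.1261] turn [ 0.0002 -0.0009 -0.0004] shift [-0.709  1.287 -0.572] F [ 1.2 -0.2 -0.8] open 0.355 ff 40.4
```

View pics/lift.png

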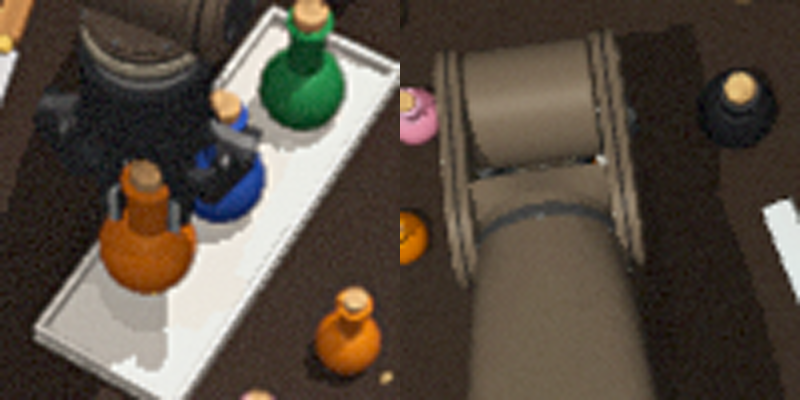

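The left view shows the amber flask lifted off the tray, upright and gripped by the neck (globe about crop (148,247)). Its neighbours are undisturbed. The arm hides it in the top view.

```bash
cat >> h.py <<'E'
def globe(c,box):
    x0,y0,x1,y1=box; h=cv2.cvtColor(c["image"][y0:y1,x0:x1],cv2.COLOR_RGB2HSV)
    m=cv2.inRange(h,(5,170,60),(18,255,255)); m=cv2.morphologyEx(m,cv2.MORPH_OPEN,cv2.getStructuringElement(cv2.MORPH_ELLIPSE,(13,13)))
    k=max(cv2.findContours(m,cv2.RETR_EXTERNAL,cv2.CHAIN_APPROX_NONE)[0],key=cv2.contourArea)
    (u,v),r=cv2.minEnclosingCircle(k); return (u+x0,v+y0),r
E
python3 -c "
from h import *
s=cam('scene'); uv,r=globe(s,(225,190,285,250)); st=ctrl.get_state()
print(uv,r,onz(s,uv,.033+st['eef_pos'][2]-.0835),st['eef_pos'],(s['K'][0,0]))"
```

```text
(256.5, 232.0) 11.236202239990234 [0.61718419 0.1972625  0.07217118] [0.61482849 0.19818051 0.12267118] 437.09799174650715
```

Call:
{"name": "send_rows", "arguments": {
  "moves": "0 0 0 0 0 -0.2 -1; 0 0 0 0 0 -0.4 -1; 0 0 0 -0.06 0.1 -0.57 -1; 0 0 0 -0.15 0.25 -0.57 -1; 0 0 0 -0.25 0.42 -0.57 -1; 0 0 0 -0.35 0.6 -0.57 -1; 0 0 0 -0.45 0.78 -0.57 -1; 0 0 0 -0.5 0.9 -0.57 -1; 0 0 0 -0.5 0.95 -0.57 -1; 0 0 0 -0.5 0.95 -0.57 -1"
}}

```text
time: 9.22
eef_pos: [0.5912, -0.0152, 0.2362]
tcp_rot: [0.983, 0.185, -0.0, -0.0]
contact_force: [0.3, 0.1, -2.1]
opening: 0.359
finger_force: 40.3
```

```bash
python3 -c "
from h import *
go([.578,-.093,.21],.375)"
```

```text
t 9.22 pos [ 0.5912 -0.0152  0.2362] turn [-0.0001  0.0001 -0.0005] shift [-0.203  0.339  0.131] F [ 0.3  0.1 -2.1] open 0.359 ff 40.3
```

Call:
{"name": "send_rows", "arguments": {
  "moves": "0 0 0 -0.06 0.1 0 -1; 0 0 0 -0.13 0.22 0 -1; 0 0 0 -0.18 0.3 0 -1; 0 0 0 -0.203 0.339 0.05 -1; 0 0 0 -0.203 0.339 0.1 -1; 0 0 0 -0.203 0.339 0.13 -1; 0 0 0 -0.203 0.339 0.13 -1"
}}

```text
time: 10.1
eef_pos: [0.5776, -0.0922, 0.2095]
tcp_rot: [0.983, 0.186, -0.001, -0.001]
contact_force: [-0.0, 0.4, -2.2]
opening: 0.349
finger_force: 40.3
```

```bash
python3 -c "
from h import *
go([.578,-.093,.21],.375)
s=cam('scene'); uv,r=globe(s,(150,100,215,190)); st=ctrl.get_state(); 
P=onz(s,uv,.033+st['eef_pos'][2]-.0835); print(uv,r,P,st['eef_pos'])
t=cam('top')
a=cv2.resize(s['image'][90:190,130:230],None,fx=4,fy=4,interpolation=cv2.INTER_CUBIC)
b=cv2.resize(t['image'][135:235,265:365],None,fx=4,fy=4,interpolation=cv2.INTER_CUBIC); save(np.hstack([a,b]),'over.png')"
```

```text
t 10.1 pos [ 0.5776 -0.0922  0.2095] turn [-0.0003  0.0002 -0.0002] shift [ 0.001  0.004 -0.002] F [-0.   0.4 -2.2] open 0.349 ff 40.3
(177.39510536193848, 150.402099609375) 11.892226219177246 [ 0.57640451 -0.09511777  0.15972765] [ 0.57793077 -0.09244813  0.21022765]
```

View pics/over.png

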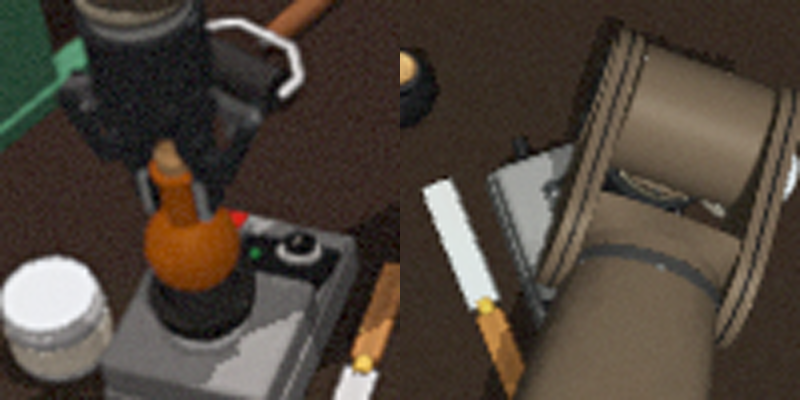

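The flask hangs over the cup (globe at crop (193,247), cork at (167,157)). The axis looks leaned, so I'll compare it with a true vertical at that spot.

```bash
python3 -c "
from h import *
s=cam('scene'); z=.033+ctrl.get_state()['eef_pos'][2]-.0835
for xy in ((.578,-.093),):
    g=proj(s,[*xy,z]); k=proj(s,[*xy,z+.088]); n=proj(s,[*xy,z+.045]); C=proj(s,[*xy,.1145])
    print([((p-[130,90])*4).round(0) for p in(g,n,k,C)])
# tilt: cork top located on the plane
for dz in(.088,): print('cork',onz(s,(130+167/4,90+157/4),z+dz),'globe',onz(s,(130+193/4,90+247/4),z))
# lift and original image check of the same method
print('lift cork',onz(s,(220+145/4,170+170/4),.0722+.088))
im=s['image'][90:190,130:230]; h=cv2.cvtColor(im,cv2.COLOR_RGB2HSV); m=cv2.inRange(h,(5,120,60),(20,255,255))
for v in range(34,75,3):
    u=np.where(m[v])[0]; print(v,u.min(),u.max(),u.mean().round(1)) if len(u) else 0
"
```

```text
[array([190., 244.]), array([180., 198.]), array([169., 151.]), array([200., 288.])]
cork [ 0.58257323 -0.09094606  0.24855885] globe [ 0.57917309 -0.08931967  0.16055885]
lift cork [0.61574821 0.19633993 0.1602    ]
37 39 43 41.0
40 37 45 41.0
43 37 47 42.0
46 39 47 43.0
49 40 47 43.5
52 39 58 46.3
55 36 57 46.5
58 35 58 46.5
61 35 59 47.0
64 36 58 47.0
67 38 99 57.4
70 40 99 61.1
73 93 99 96.0
```

The expected vertical (169,151)–(190,244) matches what I see, so the flask is upright and centred. I'll lower it slowly.

Call:
{"name": "send_rows", "arguments": {
  "moves": "0 0 0 0 0 0.04 -1; 0 0 0 0 0 0.08 -1; 0 0 0 0 0 0.11 -1; 0 0 0 0 0 0.12 -1; 0 0 0 0 0 0.13 -1; 0 0 0 0 0 0.135 -1; 0 0 0 0 0 0.14 -1; 0 0 0 0 0 0.145 -1; 0 0 0 0 0 0.15 -1; 0 0 0 0 0 0.15 -1"
}}

```text
time: 11.5
eef_pos: [0.578, -0.0931, 0.1808]
tcp_rot: [0.983, 0.185, -0.0, -0.0]
contact_force: [-0.2, -0.5, -1.4]
opening: 0.352
finger_force: 40.3
```

Slightly lighter now (-2.2 to -1.4 N), so it is about to seat. I'll lower it in 0.5 mm steps.

Call:
{"name": "send_rows", "arguments": {
  "moves": "0 0 0 0 0 0.005 -1; 0 0 0 0 0 0.0075 -1; 0 0 0 0 0 0.01 -1; 0 0 0 0 0 0.0125 -1; 0 0 0 0 0 0.015 -1; 0 0 0 0 0 0.015 -1"
}}

```text
time: 12.25
eef_pos: [0.5782, -0.0931, 0.1781]
tcp_rot: [0.983, 0.185, 0.0, 0.0]
contact_force: [-1.6, 0.6, 4.6]
opening: 0.351
finger_force: 39.2
```

Seated, with little side force. Now pressing on.

Call:
{"name": "send_rows", "arguments": {
  "moves": "0 0 0 -0.004 0 0.005 -1; 0 0 0 -0.004 0 0.01 -1; 0 0 0 -0.004 0 0.015 -1; 0 0 0 -0.004 0 0.02 -1; 0 0 0 -0.004 0 0.025 -1; 0 0 0 -0.004 0 0.03 -1; 0 0 0 -0.004 0 0.03 -1"
}}

```text
time: 13.12
eef_pos: [0.5779, -0.0933, 0.1731]
tcp_rot: [0.983, 0.185, 0.001, 0.0]
contact_force: [-1.5, 2.5, 8.6]
opening: 0.356
finger_force: 38.7
```

Call:
{"name": "send_rows", "arguments": {
  "moves": "0 0 0 -0.003 -0.004 0.005 -1; 0 0 0 -0.003 -0.004 0.01 -1; 0 0 0 -0.003 -0.004 0.015 -1; 0 0 0 -0.003 -0.004 0.02 -1; 0 0 0 -0.003 -0.004 0.022 -1; 0 0 0 -0.003 -0.004 0.022 -1",
  "newtons": 50
}}

```text
time: 13.88
eef_pos: [0.5777, -0.0931, 0.1697]
tcp_rot: [0.983, 0.185, 0.002, 0.001]
contact_force: [-2.9, 1.6, 11.2]
opening: 0.344
finger_force: 48.3
```

Call:
{"name": "send_rows", "arguments": {
  "moves": "0 0 0 -0.003 0 0.004 -1; 0 0 0 -0.003 0 0.008 -1; 0 0 0 -0.003 0 0.012 -1; 0 0 0 -0.003 0 0.012 -1"
}}

```text
time: 14.38
eef_pos: [0.578, -0.0933, 0.1694]
tcp_rot: [0.983, 0.185, 0.003, 0.001]
contact_force: [-5.2, 3.2, 16.3]
opening: 0.344
finger_force: 48.0
```

The force jumped to 16 N with no further travel, so the cup is on its stop. I'll hold and verify.

Call:
{"name": "send_rows", "arguments": {
  "moves": "0 0 0 0 0 0 -1; 0 0 0 0 0 0 -1; 0 0 0 0 0 0 -1; 0 0 0 0 0 0 -1; 0 0 0 0 0 0 -1; 0 0 0 0 0 0 -1; 0 0 0 0 0 0 -1; 0 0 0 0 0 0 -1; 0 0 0 0 0 0 -1; 0 0 0 0 0 0 -1; 0 0 0 0 0 0 -1; 0 0 0 0 0 0 -1"
}}

```text
time: 15.88
eef_pos: [0.578, -0.0933, 0.1693]
tcp_rot: [0.983, 0.185, 0.003, 0.001]
contact_force: [-3.8, 2.6, 16.3]
opening: 0.344
finger_force: 48.0
```

```bash
python3 -c "
from h import *
s=cam('scene'); save(cv2.resize(s['image'][90:190,130:230],None,fx=5,fy=5,interpolation=cv2.INTER_CUBIC),'end.png')
go([.578,-.093,.169],.375)
for p in((.578,-.093,.0925),(.578,-.093,.1195),(.578,-.093,.2075)): print(((proj(s,p)-[130,90])*5).round())"
```

```text
t 15.93 pos [ 0.578  -0.0933  0.1693] turn [ 0.0005 -0.0008 -0.0004] shift [ 0.001 -0.001  0.002] F [-3.9  3.  16.5] open 0.347 ff 48.0
[256. 385.]
[249. 354.]
[224. 245.]
```

View pics/end.png

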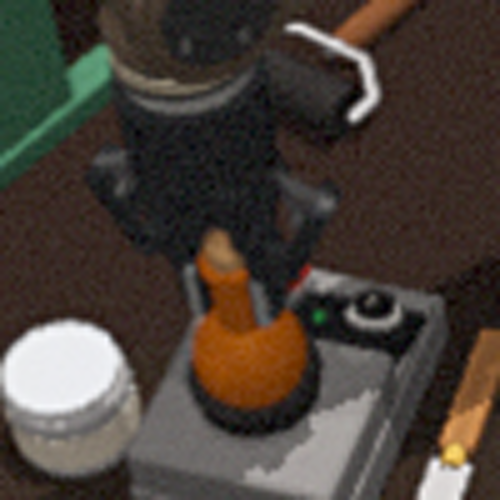

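The flask sits upright in the pressed-down cup: cork at (222,245), where the fully-down prediction is (224,245). The push is steady at about 16 N.

```bash
python3 -c "
from plant import ctrl
print(ctrl.sign_off())"
```

```text
the job is handed in; nothing more can be done
None
```

I handed the job in at about 16 s of the 61 s limit; no verdict came back. By the force readings and the last picture, the rocker is on and the amber flask sits upright in the fully pressed cup, still gripped (48 N) and held down with about 16 N.

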